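# Function check of a roller-lever limit switch in a welding cell

### The arm

A 7-joint arm with a two-finger parallel gripper is mounted at the origin on the work surface. World frame = base frame: x ahead of the robot, y to its left, z up, the work surface at z = 0. Lengths are in m, angles in degrees, forces in N, time in s.
With the tool pointing down it reaches from about 0.425 to 0.875 m from the base axis. Payload 4.7 kg.
Tool frame: the origin (TCP) lies at the very end of the fingers, on their centre line; the grasp point (between the pads) lies env.grip_point_offset behind it (env.grip_point_offset is the distance from the TCP to the grasp point, in m); z points along the fingers, y is the direction in which the jaws open and shut (so a half turn about z gives the same grasp; the last joint's range is limited). The gripper opens to 87 mm and grips with 3 to 60 N. Pads are 19 mm wide; open, the fingers measure 117 mm over their backs; the gripper's body (75 mm by 190 mm) begins 51 mm behind the grasp point.
Start: joints at [65.781, 18.392, -4.016, 83.108, 1.295, 78.541, -3.26], TCP at [0.275, -0.589, 0.192] pointing down, gripper open.
Joint ranges: [-163.93, 163.93], [-17.29, 119.83], [-79.2, 71.16], [3.27, 140.29], [-89.18, 269.18], [5.43, 117.66], [-154.24, 154.24]. Speed limits (degrees/s): [147.25, 147.25, 180, 180, 180, 180, 180].

### API

Orientations are given as [roll, pitch, yaw] about the fixed x, y, z axes, in that order (R = Rz(yaw) Ry(pitch) Rx(roll)).
In Python, from cell import env gives the robot as it stands.
- The arm moves only by the tool send_rows, never from a script. Its argument "plan" is a list of rows, each a list of 7 numbers: the finger opening in mm, from 0 to 87, then the shift along the tool's x, y, z in mm, then the turn, a rotation vector about the tool's x, y, z in rad. A call has 1 to 12 rows; each row shifts and turns the commanded pose from where the row before left it, along the tool's axes as they then stand; what a row does not reach is not made up. A row lasts 1/10 s, in which the tool goes at most 50 mm and 8.59 degrees, less where a joint would pass 70% of its speed; a pose out of reach is approached as far as the arm can. A call is refused whole if a number of a shift passes 50 or a number of a turn 0.15, either way. A call with a gripper value outside its range is refused whole. The fingers move at their own pace and stop on an object; "grip_force" is the grip in N (left out, the last holds). Time passes only in rows, so rows that do not move let the fingers close. It gives the time, the measured TCP pose, the force and the opening at its end, in the units of the state.
- env.get_obs(): the state, without advancing time (a new reading comes with each control period).
- env.read_camera(name): name is "scene" or "top" or "wrist"; returns the picture (384x512x3 uint8, red, green, blue); there is no depth.
- env.get_calibration(name): a dict with "fx", "fy", "cx", "cy" (pixels), "k1" (the pictures are not rectified: a ray, as slopes to the right and down, at radius r is drawn at 1 + k1 r^2 times it, then the intrinsics apply), "extrinsics" (4x4, takes a point from camera to world coordinates). Camera axes: x right, y down, z forward; pixel columns grow to the right and rows downward; lengths in m; the calibration is good to about 2 mm. A picture is of the moment at which its call begins: read the wrist's pose just before it. get_calibration takes no time and is no camera call; for the wrist camera it gives the pose at the moment of the call.
- env.sign_off(): hands the job in, once; it reports no verdict.
Trained networks look in the newest picture that a camera, given by its name, has taken for a name from the list of things; names that differ only in an ending like _2 or _b are one class to them, and where a whole thing is asked for, a point or a joint stands for the part that bears it (a point fixed in the world has none). Each returns a list of dicts, best first, with "confidence" (0 to 1); they miss things now and then, are a little off and sometimes report something else, mostly with a low value. They report only what shows in the picture. A call takes as long as a camera call. They do not tell look-alikes from the thing itself.
- env.regions_of(camera, query): "region" (384x512 bool, what is visible of it) and "rect" ([left, top, right, bottom] in pixels, round what is visible of it).
The state is a dict: "time_s": time; "qpos": joint angles; "joint_velocities": joint speeds; "effort": joint torques, N m; "tool_pos": TCP position; "tool_rot": TCP orientation; "force": force on the tool from outside, world axes, zero at the start; "wrist_torque": the same for the moment, N m; "grip_width": finger opening in m.
Only numpy, scipy, OpenCV 4.12 (cv2) and the standard library are available. Lean on these libraries where they do the work, as an engineer would, in place of code of your own. Each camera call takes 0.05 s, during which the arm holds its last target. There are 200 camera calls.

### The job

Before the first weld, check the part-present switch on the welding table: push the lever that carries a roller at its end down until the switch clicks, then let go so that it springs back up. Do not press the other two switches, the one with the bare rod lever and the one with the plunger on top.

Things in the scene. Friction and masses are not known exactly. Their poses are not given: they have to be found in the camera images.
- roller (a point): Centre of the black roller (22 mm diameter, 14 mm wide) at the free end of a flat steel lever, 75 mm from its pivot on the side of a grey housing (42 x 36 mm, top at 130 mm, fixed stand). At rest it is 136 mm above the table, its top 147 mm, the lever sloping up 20 degrees from the pivot. Site -x: from pivot to roller, level at rest, within 30 degrees of pointing to world -x; y: the axle.
- roller_lever (a joint): Angle of the roller lever in rad: 0 at rest (up), growing as the roller is pushed down. It clicks at 0.45 (roller 33 mm below rest) and meets its stop at 0.75 (55 mm below). The spring takes about 2 N at the roller to start, 4 N at the click, 6 N at the stop, and lifts the lever back by itself.
- rod_lever (a joint): Angle in rad of the lever of a second switch, a bare round rod 7 mm thick and 75 mm long, no roller; else the same make: 0 at rest, growing as it is pushed down. Not to be pressed. The three switches stand in a loose row from left to right in any order, centres 180 mm or more apart, none over 160 mm high.
- plunger (a joint): Travel in m (0 to 0.006) of the upright plunger on top of the third switch's housing, a short steel pin carrying a small roller (18 mm diameter), no lever: 0 at rest, growing as it is pushed down. Not to be pressed.
Things that resemble listed ones, but are neither listed nor needed, are in the scene too. Leave any purple look-alike of the part that bears roller alone.

How it is judged:
By the outcome, as a careful person would: the job done as asked, in the order asked, and still so for the second after the job is handed in, with the robot touching nothing.
It also fails if it takes over 32 s, if anything falls off the work surface, if the arm or the gripper's body presses on something with over 40 N, if the wrist force passes 120 N, or if a joint passes its speed limit or range.

## Working session

There is one attempt and no reset: what is moved stays moved. The work goes in short steps, Python scripts to look and compute and a tool call to move; the robot and the scene stay as the last step left them, time stands still between calls to the robot, and variables do not carry over. Pictures are saved under pics/ and viewed, about 8 in all and at most 12, crops included, and the job is handed in when it is done.

Besides the shell and the picture viewer there is one more tool, called after ">>>" in YAML: its name, and indented under it one key for each argument. send_rows: Moves the arm, as the interface text tells. Its arguments: {"type":"object","properties":{"plan":{"type":"array"},"grip_force":{"type":"number"}},"required":["plan"]}

```bash
mkdir -p pics; python3 - <<'E'
from cell import env
import cv2,numpy as np
o=env.get_obs();print(o['time_s'],o['tool_pos'],o['tool_rot'],o['force'],env.grip_point_offset)
for c in ['scene','top']:
    im=env.read_camera(c);cv2.imwrite(f'pics/{c}0.png',im[:,:,::-1])
    k=env.get_calibration(c);print(c,[round(k[a],3) for a in('fx','fy','cx','cy','k1')],np.round(k['extrinsics'],3).tolist())
    for q in ['roller','rod_lever','plunger']:
        for d in env.regions_of(c,q):
            m=d['region'];ys,xs=np.nonzero(m);print(q,round(d['confidence'],2),d['rect'],m.sum(),xs.mean().round(1),ys.mean().round(1))
a=cv2.imread('pics/scene0.png');b=cv2.imread('pics/top0.png')
E
```

```text
0.0 [ 0.27467634 -0.58845039  0.19127165] [-1.79893016e+02  5.94707756e-03  2.50291088e+01] [ 0.75882455 -0.7354069   0.6247821 ] 0.0187
scene [404.795, 404.795, 252.37, 189.932, -0.113] [[-0.195, 0.849, -0.491, 0.941], [0.981, 0.172, -0.092, -0.019], [0.006, -0.499, -0.866, 0.971], [0.0, 0.0, 0.0, 1.0]]
roller 0.84 [177.4, 214.5, 208.8, 252.5] 243 190.8 232.4
roller 0.64 [110.2, 129.9, 144.9, 155.9] 238 126.5 140.0
roller 0.53 [171.8, 90.8, 199.7, 116.2] 160 184.9 102.7
rod_lever 0.68 [399.2, 214.0, 406.9, 252.6] 146 403.1 236.1
top [428.197, 428.197, 253.069, 183.793, -0.027] [[-0.025, -0.995, 0.098, 0.323], [-0.999, 0.028, 0.024, -0.116], [-0.026, -0.097, -0.995, 1.262], [0.0, 0.0, 0.0, 1.0]]
roller 0.63 [341.6, 249.8, 363.1, 282.8] 144 351.1 265.3
roller 0.43 [382.9, 189.4, 404.6, 215.2] 118 392.6 202.6
plunger 0.31 [291.3, 107.7, 310.4, 138.6] 124 300.1 123.8
```

View pics/scene0.png

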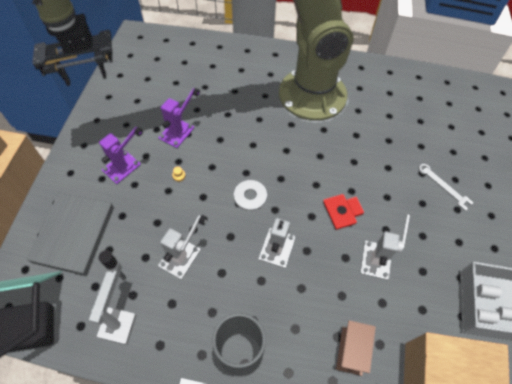

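View pics/top0.png

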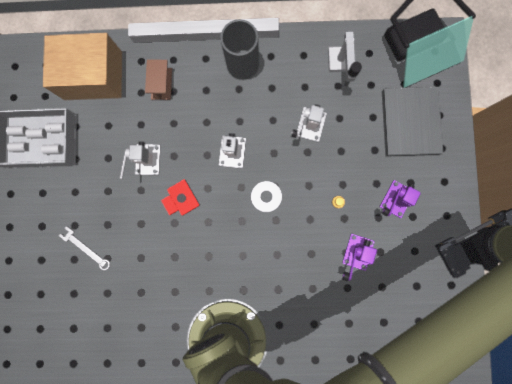

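The scene picture shows three grey switches at about (182,243), (279,240) and (388,245), two purple look-alikes at (120,155) and (177,120), and a toggle clamp at (112,300). The left grey switch at (182,243) seems to be the roller lever, so I'm enlarging it to confirm.

```bash
python3 - <<'E'
import cv2,numpy as np
a=cv2.imread('pics/scene0.png')
b=cv2.imread('pics/top0.png')
f=lambda i,x,y,w=50,h=40:cv2.resize(i[y-h:y+h,x-w:x+w],(400,300),interpolation=cv2.INTER_CUBIC)
cv2.imwrite('pics/crop0.png',np.vstack([np.hstack([f(a,185,240),f(a,390,240)]),np.hstack([f(b,310,125),f(b,140,155)])]))
E
```

```text
(no output)
```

View pics/crop0.png

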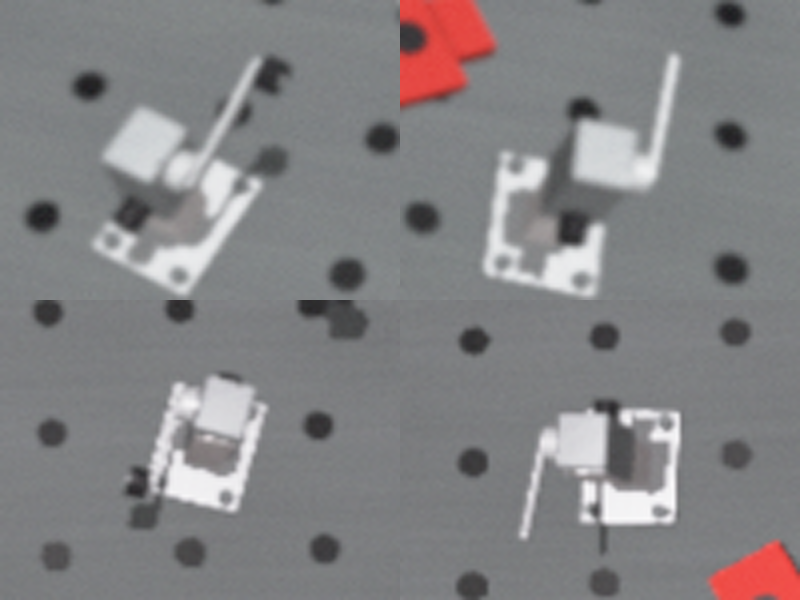

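Candidates: the left grey switch has a flat lever with a black roller at its end (scene ≈(203,220), top ≈(294,133)). The right one (403,236) is a bare rod and the middle one (279,240) is the plunger. The purple ones are look-alikes. The left switch fits, so I'm triangulating its roller.

```bash
cat > h.py <<'E'
import numpy as np,cv2
from scipy.optimize import least_squares
from cell import env
def proj(k,P):
    p=np.linalg.inv(k['extrinsics'])@np.append(P,1);s=p[:2]/p[2];s=s*(1+k['k1']*(s@s))
    return s*[k['fx'],k['fy']]+[k['cx'],k['cy']]
def ray(k,uv,z):
    P0=least_squares(lambda q:proj(k,[q[0],q[1],z])-uv,[.5,0]).x
    return np.append(P0,z)
E
python3 - <<'E'
from h import *
ks,kt=env.get_calibration('scene'),env.get_calibration('top')
for n,a,b in [('roller',(203.2,220),(294.2,133.5)),('pivotcap',(180,245.3),(307.5,112.2)),('rod tip',(408.2,215),(121,178.2))]:
    r=least_squares(lambda P:np.r_[proj(ks,P)-a,proj(kt,P)-b],[.5,0,.1]);print(n,r.x.round(4),r.fun.round(1))
    print(ray(ks,a,.136).round(4),ray(kt,b,.136).round(4))
E
```

```text
roller [ 0.567  -0.203   0.1324] [ 0.2  0.   0.2 -0.1]
[ 0.5687 -0.2027  0.136 ] [ 0.5661 -0.2021  0.136 ]
pivotcap [ 0.63   -0.2435  0.1107] [ 0.3  0.   0.3 -0.1]
[ 0.6393 -0.2376  0.136 ] [ 0.6231 -0.2398  0.136 ]
rod tip [0.4597 0.2654 0.1311] [0.1 0.  0.1 0. ]
[0.4626 0.2635 0.136 ] [0.4592 0.2641 0.136 ]
```

>>> send_rows:
  plan:
    - [0,0,0,-25,0,0,0]
    - [0,20,-10,-20,0,0,0]
    - [0,38,-20,0,0,0,0]
    - [0,38,-20,0,0,0,0]
    - [0,38,-20,0,0,0,0]
    - [0,38,-20,0,0,0,0]
    - [0,38,-20,0,0,0,0]
    - [0,38,-20,0,0,0,0]
    - [0,38,-20,0,0,0,0]
    - [0,38,-20,0,0,0,0]
    - [0,35,-20,0,0,0,0]
    - [0,10,-5,0,0,0,0]

```text
time_s: 1.6
tool_pos: [0.5299, -0.25, 0.2377]
tool_rot: [-179.9, -0.2, 25.5]
force: [0.1, 0.4, 1.0]
grip_width: 0.0027
```

>>> send_rows:
  plan:
    - [0,0,0,0,0,0,0.13]
    - [0,0,0,0,0,0,0.13]
    - [0,0,0,0,0,0,0.13]
    - [0,0,0,0,0,0,0.13]
    - [0,0,0,0,0,0,0.13]
    - [0,0,0,0,0,0,0.13]
    - [0,0,0,0,0,0,0.13]
    - [0,0,0,0,0,0,0]
    - [0,0,0,0,0,0,0]
    - [0,0,0,0,0,0,0]

```text
time_s: 2.6
tool_pos: [0.5267, -0.2564, 0.2374]
tool_rot: [180.0, -0.0, -27.0]
force: [0.8, -0.5, -0.1]
grip_width: 0.0002
```

```bash
python3 - <<'E'
from h import *
o=env.get_obs();print(o['time_s'],o['tool_pos'],o['tool_rot'],o['force'],o['grip_width'])
k=env.get_calibration('wrist');im=env.read_camera('wrist')[:,:,::-1].copy();print(proj(k,np.array([.567,-.203,.136])))
cv2.imwrite('pics/w1.png',im)
for d in env.regions_of('wrist','roller'):
    ys,xs=np.nonzero(d['region']);print(d['confidence'],d['rect'],xs.mean(),ys.mean())
E
```

```text
2.6 [ 0.52669278 -0.25643688  0.23735898] [ 1.79988189e+02 -2.41283345e-03 -2.70042187e+01] [ 0.78680807 -0.48101681 -0.0731135 ] 0.00024506241847613156
[180.86318735 169.65942704]
0.71 [170.3, 69.9, 198.4, 182.5] 184.54314002828855 129.89038189533238
0.64 [504.4, 170.4, 510.8, 241.8] 508.6909090909091 204.587012987013
```

View pics/w1.png

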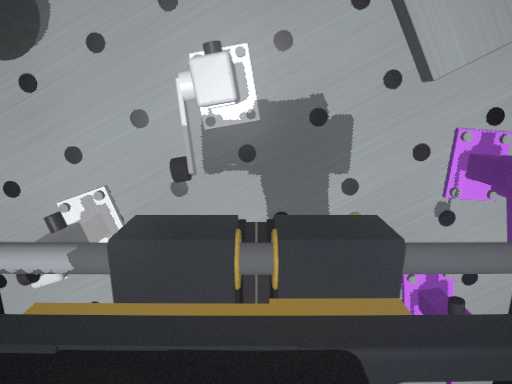

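The wrist view shows the roller at (181,168), where my estimate projects (180.9,169.7), with the flat lever running up to the grey housing at (212,80). The purple parts are far off to the right. Moving over the roller and down to just above it.

>>> send_rows:
  plan:
    - [0,3,-20,0,0,0,0]
    - [0,3,-23,0,0,0,0]
    - [0,4,-23,0,0,0,0]
    - [0,0,0,0,0,0,0]
    - [0,0,0,0,0,0,0]
    - [0,0,0,20,0,0,0]
    - [0,0,0,25,0,0,0]
    - [0,0,0,20,0,0,0]
    - [0,0,0,12,0,0,0]
    - [0,0,0,0,0,0,0]
    - [0,0,0,0,0,0,0]

```text
time_s: 3.8
tool_pos: [0.5659, -0.2028, 0.1611]
tool_rot: [180.0, -0.1, -27.2]
force: [0.5, 0.5, 0.2]
grip_width: 0.0006
```

```bash
python3 - <<'E'
from h import *
o=env.get_obs();print(o['time_s'],o['tool_pos'],o['tool_rot'],o['force'])
f=lambda i,x,y,w=60,h=45:cv2.resize(i[y-h:y+h,x-w:x+w],(400,300),interpolation=cv2.INTER_CUBIC)
a=env.read_camera('scene')[:,:,::-1];w=env.read_camera('wrist')[:,:,::-1]
cv2.imwrite('pics/c2.png',np.hstack([f(a,195,225),cv2.resize(w,(400,300))]))
E
```

```text
3.8 [ 0.56593339 -0.20277271  0.16107866] [ 1.79986416e+02 -5.33100615e-02 -2.71520140e+01] [0.48622168 0.47317642 0.17824562]
```

View pics/c2.png

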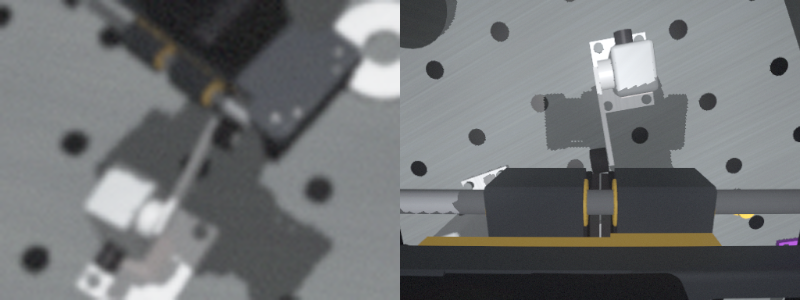

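The closed fingertips sit just above the roller (left panel ≈(230,130)), with the housing clear. Pressing to about 40 mm below rest.

>>> send_rows:
  plan:
    - [0,0,0,8,0,0,0]
    - [0,0,0,8,0,0,0]
    - [0,0,0,8,0,0,0]
    - [0,0,0,8,0,0,0]
    - [0,0,0,8,0,0,0]
    - [0,0,0,8,0,0,0]
    - [0,0,0,6,0,0,0]
    - [0,0,0,0,0,0,0]
    - [0,0,0,0,0,0,0]

```text
time_s: 4.8
tool_pos: [0.5661, -0.2021, 0.1067]
tool_rot: [-180.0, -0.0, -27.1]
force: [0.8, -0.2, 2.2]
grip_width: 0.0002
```

```bash
python3 - <<'E'
from h import *
o=env.get_obs();print(o['time_s'],o['tool_pos'],o['tool_rot'],o['force'])
f=lambda i,x,y,w=60,h=45:cv2.resize(i[y-h:y+h,x-w:x+w],(400,300),interpolation=cv2.INTER_CUBIC)
a=env.read_camera('scene')[:,:,::-1];w=env.read_camera('wrist')[:,:,::-1]
cv2.imwrite('pics/c3.png',np.hstack([f(a,195,225),cv2.resize(w,(400,300))]))
E
```

```text
4.8 [ 0.56610533 -0.2020915   0.10665722] [-1.79998570e+02 -3.56455433e-02 -2.71105964e+01] [ 0.77662823 -0.22351917  2.15368957]
```

View pics/c3.png

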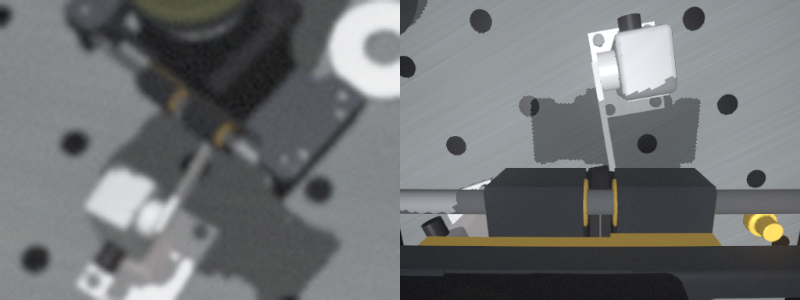

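>>> send_rows:
  plan:
    - [0,0,0,2,0,0,0]
    - [0,0,0,0,0,0,0]
    - [0,0,0,0,0,0,0]

```text
time_s: 5.2
tool_pos: [0.5659, -0.202, 0.1044]
tool_rot: [180.0, -0.0, -27.1]
force: [0.6, 0.0, 3.0]
grip_width: 0.0006
```

```bash
python3 - <<'E'
from h import *
k=env.get_calibration('wrist');ks=env.get_calibration('scene')
o=env.get_obs();t=o['tool_pos'];print(o['time_s'],t,o['force'])
w=env.read_camera('wrist')[:,:,::-1];a=env.read_camera('scene')[:,:,::-1]
for n,p in [('tcp',t),('rest',[.567,-.203,.136]),('pressed',[.563,-.201,t[2]-.011])]: print(n,proj(k,np.array(p)).round(1),proj(ks,np.array(p)).round(1))
fs=[]
for i in range(4): env.read_camera('scene'); fs.append(env.get_obs()['force'])
print(np.round(fs,2))
f=lambda i,x,y,w,h:cv2.resize(i[y-h:y+h,x-w:x+w],(400,400),interpolation=cv2.INTER_CUBIC)
cv2.imwrite('pics/c4.png',np.hstack([f(a,200,225,30,30),f(w,256,200,70,70)]))
E
```

```text
5.2 [ 0.56587847 -0.20204015  0.10444061] [0.61120101 0.01911213 2.96382249]
tcp [255.1 219.2] [205.1 224.8]
rest [255.6 236.6] [203.2 219.3]
pressed [255.8 218.2] [206.3 225.8]
[[-0.33 -0.02  1.98]
 [ 1.44 -1.35  2.69]
 [ 1.13 -0.17  2.48]
 [-0.17 -0.54  2.74]]
```

View pics/c4.png

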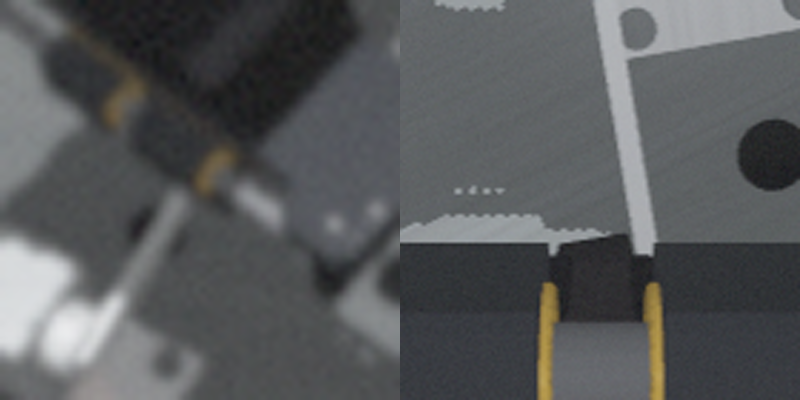

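```bash
python3 - <<'E'
from h import *
k=env.get_calibration('wrist');ks=env.get_calibration('scene')
print(k['fx'],(np.linalg.inv(k['extrinsics'])@np.append(env.get_obs()['tool_pos'],1)).round(4))
o=np.array([-.89,.455,0]);o/=np.linalg.norm(o);y=np.array([-.455,-.89,0])
R=np.array([.567,-.203,.136]);U=np.array([0,0,1.])
piv=R-.075*(np.cos(.349)*o+np.sin(.349)*U)
for th in [0,.2,.45,.6,.75]:
    d=np.cos(.349-th)*o+np.sin(.349-th)*U
    r=piv+.075*d
    L=[piv+y*.010+s*d for s in(.02,.075)]
    print(th,'roller z',r[2].round(3),'scene',proj(ks,r).round(1),[proj(ks,q).round(1).tolist() for q in L],'wrist',proj(k,r).round(1),[proj(k,q).round(1).tolist() for q in L], [proj(k,r+s*.007*y+.011*c).round(0).tolist() for s in(-1,1) for c in (U,-o,o)])
    
E
```

```text
337.19006646459445 [-5.000e-04  1.670e-02  2.025e-01  1.000e+00]
0 roller z 0.136 scene [203.2 219.3] [[185.9, 236.3], [200.0, 216.9]] wrist [255.6 236.6] [[274.5, 131.1], [275.3, 236.6]] [[241.0, 245.0], [242.0, 216.0], [242.0, 257.0], [270.0, 245.0], [270.0, 216.0], [269.0, 257.0]]
0.2 roller z 0.121 scene [204.9 220.9] [[186.4, 236.7], [201.7, 218.5]] wrist [255.7 233. ] [[274.1, 132.4], [273.7, 233.0]] [[242.0, 241.0], [243.0, 214.0], [243.0, 251.0], [269.0, 241.0], [268.0, 214.0], [268.0, 251.0]]
0.45 roller z 0.103 scene [205.8 224.2] [[186.7, 237.5], [202.7, 221.8]] wrist [255.7 222.6] [[273.7, 132.0], [272.1, 222.5]] [[244.0, 229.0], [244.0, 205.0], [244.0, 239.0], [268.0, 229.0], [267.0, 205.0], [267.0, 239.0]]
0.6 roller z 0.092 scene [205.7 226.8] [[186.7, 238.2], [202.6, 224.4]] wrist [255.7 213.9] [[273.4, 130.6], [271.4, 213.8]] [[244.0, 219.0], [245.0, 197.0], [245.0, 230.0], [267.0, 219.0], [267.0, 197.0], [267.0, 230.0]]
0.75 roller z 0.081 scene [205.1 229.7] [[186.6, 239.0], [202.0, 227.3]] wrist [255.7 203.8] [[273.2, 128.6], [270.7, 203.7]] [[245.0, 209.0], [245.0, 188.0], [245.0, 219.0], [267.0, 209.0], [266.0, 188.0], [266.0, 219.0]]
```

```bash
python3 - <<'E'
import cv2,numpy as np
from h import *
w=env.read_camera('wrist')[:,:,::-1]
t=env.read_camera('top')[:,:,::-1]
f=lambda i,x,y,w,h:cv2.resize(i[y-h:y+h,x-w:x+w],(400,400),interpolation=cv2.INTER_CUBIC)
g=cv2.convertScaleAbs(f(w,256,170,130,130),alpha=1.8,beta=20)
cv2.imwrite('pics/c5.png',np.hstack([g,f(t,300,125,30,30)]))
E
```

```text
(no output)
```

View pics/c5.png

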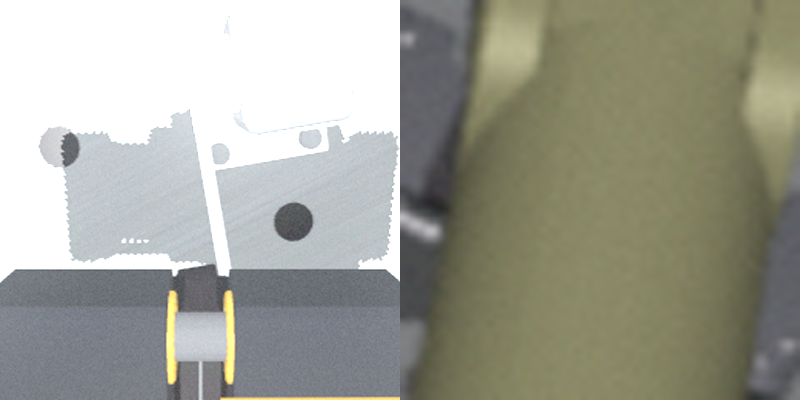

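```bash
python3 - <<'E'
from h import *
from scipy.spatial.transform import Rotation as Ro
k=env.get_calibration('wrist');o=env.get_obs()
def T(p,r):
    M=np.eye(4);M[:3,:3]=Ro.from_euler('xyz',r,degrees=True).as_matrix();M[:3,3]=p;return M
C=np.linalg.inv(T(o['tool_pos'],o['tool_rot']))@k['extrinsics'];print(C.round(3),k['cx'],k['cy'],k['k1'])
R=np.array([.567,-.203,.136]);u=np.array([.89,-.455,0])*.011
for n,p,r in [('w1',[.52669,-.25644,.23736],[180,0,-27]),('c2',[.56593,-.20277,.16108],[180,-.05,-27.15]),('c3',[.5661,-.2021,.10666],[180,0,-27.1])]:
    k['extrinsics']=T(p,r)@C
    print(n,proj(k,R).round(1),'pivot edge',proj(k,R+u).round(1),'outer',proj(k,R-u).round(1))
w=env.read_camera('wrist')
for d in env.regions_of('wrist','roller'): print(d['confidence'],d['rect'],d['region'].sum())
print('col253 now',w[195:250,252].mean(1).round().astype(int))
a=cv2.imread('pics/w1.png');print('w1 col256',a[195:250,250].mean(1).round().astype(int))
print('w1 roller col181',a[145:190,179].mean(1).round().astype(int))
E
```

```text
[[-0.001 -0.97  -0.244  0.066]
 [ 1.    -0.001 -0.     0.001]
 [ 0.    -0.244  0.97  -0.192]
 [ 0.     0.     0.     1.   ]] 255.90445202995187 191.42728344669214 -0.021920451803351698
w1 [180.9 169.7] pivot edge [180.2 157.3] outer [181.5 181.8]
c2 [254.7 205.7] pivot edge [254.7 189.8] outer [254.8 221.2]
c3 [255.7 235.5] pivot edge [255.7 215.1] outer [255.7 255.1]
0.87 [240.5, 61.2, 281.7, 221.9] 2682
col253 now [ 97  98 100  99  99  98  97  96  96  97  99  96 100  94 104 156 156 150
  97  43  44  42  43  42  45  41  47  48  47  48  46  51  45  49  48  48
  44  43  47  47  50  44  46  42  44  46  46  55  80  83  87  91  91  95
  95]
w1 col256 [154 155 156 155 153 154 155 158 155 153 153 156 158 155 156 156 155 154
 154 158 154 157 158 158 161 159 153  52  53  52  51  49  52  47  47  49
  51  46  48  50  49  48  47  49  50  47  52  57  80  84  88  89  95  95
  98]
w1 roller col181 [157 155 155 156 156 157 156 156 156 156 157 156  71  60  56  58  57  59
  59  59  59  58  57  62  56  61  61  61  59  55  57  53  56  58  57  50
  56  84 100 100 101 101  98  99  95]
```

The lever slope in the scene view has hardly changed, and the force is only about 2.5 N, not 4.5 N. The press looks incomplete, so I'm taking a closer look at where the fingers really are.

```bash
python3 - <<'E'
from h import *
a=env.read_camera('scene')[:,:,::-1]
o=env.get_obs();print(o['tool_pos'],o['force'],o['grip_width'])
g=cv2.resize(a[170:270,140:270],(780,600),interpolation=cv2.INTER_CUBIC)
g=cv2.convertScaleAbs(g,alpha=1.5,beta=15)
ks=env.get_calibration('scene')
for P,c in [(o['tool_pos'],(0,0,255)),(np.array(o['tool_pos'])+[0,0,.07],(0,255,0)),(np.array([.567,-.203,.136]),(255,0,255))]:
    p=(proj(ks,np.array(P))-[140,170])*6;cv2.circle(g,tuple(int(v) for v in p),5,c,1)
cv2.imwrite('pics/s6.png',g)
E
```

```text
[ 0.56578612 -0.20200024  0.1043152 ] [-0.19069744  0.36151829  1.26349425] 0.00014379015784367263
```

View pics/s6.png

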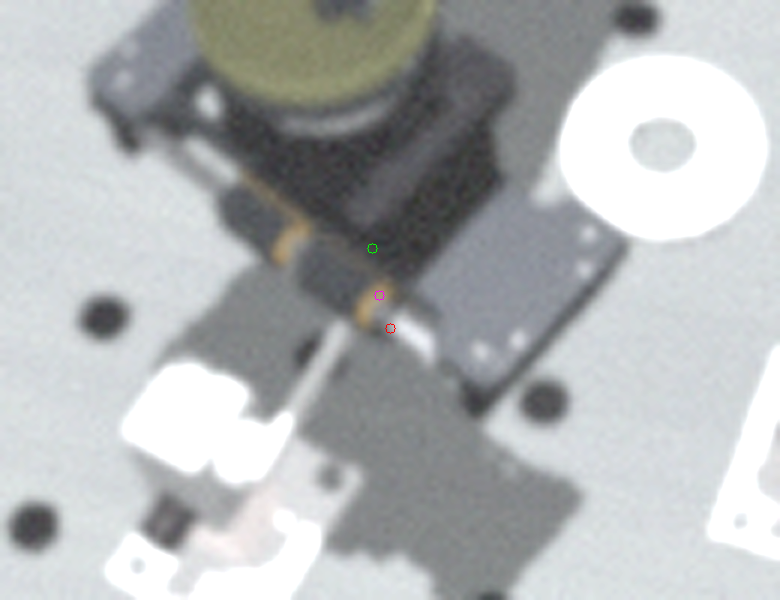

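Three checks agree that the effective fingertip is about 25 mm above the stated TCP:
- **Wrist view in free air:** the finger end shows at row 222, where a 19 mm pad at the TCP would show at row 205.
- **Lever slope:** it gives an angle of about 0.2 rad.
- **Force:** about 2.5 N, just past the 2 N needed to start the lever.

So I'm pressing further in small steps and checking force and lever angle.

>>> send_rows:
  plan:
    - [0,0,0,5,0,0,0]
    - [0,0,0,5,0,0,0]
    - [0,0,0,4,0,0,0]
    - [0,0,0,0,0,0,0]
    - [0,0,0,0,0,0,0]

```text
time_s: 6.25
tool_pos: [0.5657, -0.202, 0.0902]
tool_rot: [180.0, 0.0, -27.1]
force: [-0.2, 0.4, 3.5]
grip_width: 0.0008
```

```bash
cat >> h.py <<'E'
o_=np.array([-.89,.455,0]);U=np.array([0,0,1.]);R0=np.array([.567,-.203,.136])
piv=R0-.075*(np.cos(.349)*o_+np.sin(.349)*U)
def rol(th): return piv+.075*(np.cos(.349-th)*o_+np.sin(.349-th)*U)
def check(name):
    k=env.get_calibration('wrist');w=env.read_camera('wrist')
    c=w[180:225,252].mean(1);print('col252',c.round().astype(int))
    for th in(0,.2,.3,.4,.5,.6,.7):print(th,'edge',proj(k,rol(th)-.011*o_)[1].round(1),'top z',(rol(th)[2]+.011).round(3))
    fs=[]
    for i in range(8): env.read_camera('wrist');fs.append(env.get_obs()['force'])
    print('force',np.mean(fs,0).round(2),env.get_obs()['tool_pos'],env.get_obs()['time_s'])
    a=env.read_camera('scene')[:,:,::-1]
    g=np.hstack([cv2.resize(a[200:260,160:220],(400,400),interpolation=cv2.INTER_CUBIC),cv2.resize(w[130:270,186:326,::-1],(400,400))])
    cv2.imwrite(name,cv2.convertScaleAbs(g,alpha=1.3))
E
python3 -c "from h import *;check('pics/c7.png')"
```

```text
col252 [89 92 94 89 92 91 92 93 93 92 94 93 92 95 93 95 94 95 90 89 93 96 92 94
 89 90 88 90 90 91 90 90 88 93 89 63 36 38 38 37 35 41 45 43 42]
0 edge 225.5 top z 0.147
0.2 edge 222.6 top z 0.132
0.3 edge 219.2 top z 0.125
0.4 edge 214.7 top z 0.118
0.5 edge 209.4 top z 0.11
0.6 edge 203.3 top z 0.103
0.7 edge 196.5 top z 0.096
force [-0.2   0.13  3.26] [ 0.56588667 -0.20203099  0.09044312] 6.7
```

The edge at row 215 puts the lever at about 0.38 rad with 3.3 N. About 15 mm more should bring it to roughly 0.58.

>>> send_rows:
  plan:
    - [0,0,0,5,0,0,0]
    - [0,0,0,5,0,0,0]
    - [0,0,0,5,0,0,0]
    - [0,0,0,0,0,0,0]
    - [0,0,0,0,0,0,0]

```text
time_s: 7.25
tool_pos: [0.5656, -0.202, 0.0751]
tool_rot: [180.0, 0.0, -27.1]
force: [-0.1, 0.2, 4.8]
grip_width: 0.0005
```

```bash
python3 -c "from h import *;check('pics/c8.png')"
```

```text
col252 [92 90 91 89 91 93 88 87 92 91 91 90 90 92 89 90 91 90 92 95 92 92 92 91
 90 90 90 91 91 91 88 87 46 36 36 38 41 38 40 38 36 42 45 40 39]
0 edge 237.7 top z 0.147
0.2 edge 233.3 top z 0.132
0.3 edge 229.1 top z 0.125
0.4 edge 223.9 top z 0.118
0.5 edge 217.7 top z 0.11
0.6 edge 210.8 top z 0.103
0.7 edge 203.2 top z 0.096
force [0.01 0.22 4.08] [ 0.5659272  -0.20208947  0.07549954] 7.7
```

View pics/c8.png

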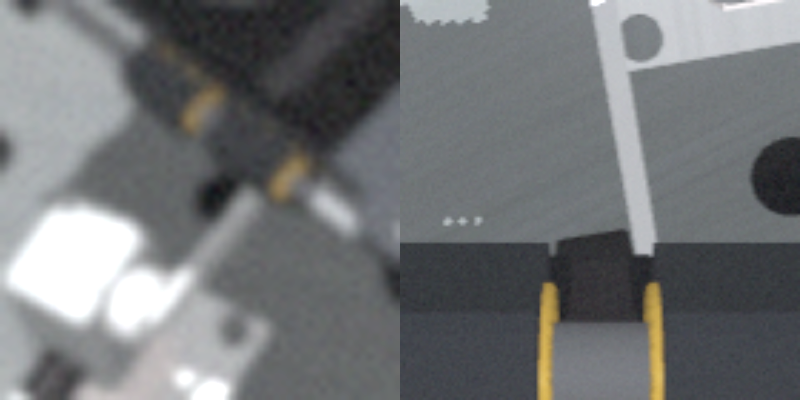

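Geometry now gives about 0.57 rad, but the force of 4.1 N suggests only about 0.46. I'm pressing a bit further so the click is certain by both measures.

>>> send_rows:
  plan:
    - [0,0,0,4,0,0,0]
    - [0,0,0,3,0,0,0]
    - [0,0,0,0,0,0,0]
    - [0,0,0,0,0,0,0]

```text
time_s: 8.15
tool_pos: [0.5657, -0.202, 0.0683]
tool_rot: [180.0, 0.0, -27.1]
force: [-1.0, 0.5, 5.1]
grip_width: 0.0003
```

```bash
python3 -c "from h import *;check('pics/c9.png')"
```

```text
col252 [91 90 92 91 88 88 90 85 87 89 89 91 92 90 89 89 91 88 88 92 89 93 91 91
 89 86 87 90 89 62 39 34 34 40 38 41 39 36 39 39 38 41 42 43 43]
0 edge 244.3 top z 0.147
0.2 edge 239.1 top z 0.132
0.3 edge 234.4 top z 0.125
0.4 edge 228.7 top z 0.118
0.5 edge 222.2 top z 0.11
0.6 edge 214.8 top z 0.103
0.7 edge 206.8 top z 0.096
force [ 0.03 -0.12  5.14] [ 0.56587444 -0.20206555  0.06845086] 8.6
```

The edge at row 209 gives 0.67 rad and the 5.1 N gives about 0.62. Both are past the click and short of the stop, so I'm releasing straight up.

>>> send_rows:
  plan:
    - [0,0,0,-8,0,0,0]
    - [0,0,0,-12,0,0,0]
    - [0,0,0,-15,0,0,0]
    - [0,0,0,-15,0,0,0]
    - [0,0,0,-20,0,0,0]
    - [0,0,0,-25,0,0,0]
    - [0,0,0,-30,0,0,0]
    - [0,-30,0,-30,0,0,0]
    - [0,-40,0,-15,0,0,0]
    - [0,-20,0,0,0,0,0]
    - [0,0,0,0,0,0,0]
    - [0,0,0,0,0,0,0]

```text
time_s: 9.85
tool_pos: [0.4858, -0.1614, 0.2389]
tool_rot: [180.0, -0.1, -27.1]
force: [1.0, -0.6, 0.1]
grip_width: 0.0002
```

```bash
python3 - <<'E'
from h import *
o=env.get_obs();print(o['time_s'],o['tool_pos'],o['force'])
k=env.get_calibration('wrist');w=env.read_camera('wrist')[:,:,::-1];a=env.read_camera('scene')[:,:,::-1]
for th in(0,.2,.45):print(th,proj(k,rol(th)).round(1))
cv2.imwrite('pics/f.png',np.hstack([cv2.resize(a[190:270,160:267],(400,300),interpolation=cv2.INTER_CUBIC),cv2.resize(w,(400,300))]))
E
```

```text
9.85 [ 0.48577021 -0.16138566  0.23892533] [ 0.99155363 -0.62338346  0.14585899]
0 [255.2  75.2]
0.2 [255.2  81.2]
0.45 [255.3  83.2]
```

View pics/f.png

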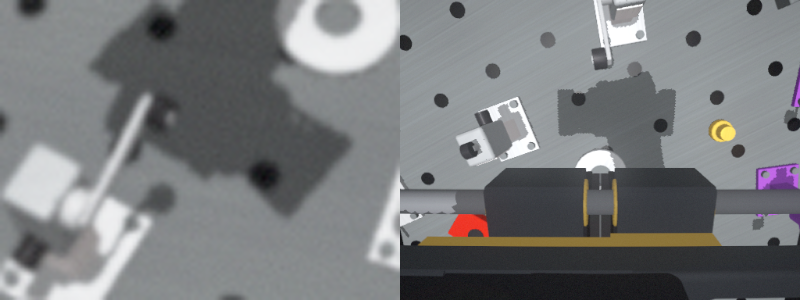

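The lever is back at rest: its tip in the scene view is at about (200,216), as at the start, and the wrist view shows the roller at (256,75) where rest predicts (255,75). The gripper is clear of everything. Handing in.

```bash
python3 -c "
from cell import env
print(env.sign_off())"
```

```text
the job is handed in; nothing more can be done
None
```

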